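# Hold the grinder lid at its sprung pulse position

### The arm

A 7-joint arm with a two-finger parallel gripper is mounted at the origin on a cart in front of the work surface, level with it; the furniture and walls round the work are solid. World frame = base frame: x ahead of the robot, y to its left, z up, the work surface at z = 0. Lengths are in m, angles in rad, forces in N, time in s.
With the tool pointing down it reaches from about 0.35 to 0.9 m from the base axis. Payload 8.1 kg.
Tool frame: the origin (TCP) lies at the very end of the fingers, on their centre line; the grasp point (between the pads) lies 19 mm behind it; z points along the fingers, y is the line along which they close (so a half turn about z gives the same grasp; the last joint's range is limited). The gripper opens to 92 mm and grips with 3 to 60 N. Pads are 19 mm wide; open, the fingers measure 130 mm over their backs; the gripper's body (75 mm by 190 mm) begins 47 mm behind the grasp point.
Start: joints at [1.128, 0.434, 0.025, 1.573, -0.012, 1.134, -0.075], TCP at [0.208, -0.589, 0.227] pointing down, gripper open.
Joint ranges: [-2.62, 2.62], [-0.44, 2.09], [-1.27, 1.32], [0.08, 2.57], [-1.32, 4.46], [0.12, 2], [-2.74, 2.74]. Speed limits (rad/s): [2.22, 2.22, 3.01, 3.01, 3.14, 3.14, 3.14].

### API

Orientations are given as a rotation vector (axis times angle).
In Python, from cell import arm gives the robot as it stands.
- The arm moves only by the tool jog_arm, never from a script. Its argument "rows" is a list of rows, each a list of 3 entries, a list of its own where there are three numbers: the shift along the world's x, y, z in cm, then the turn, a rotation vector about the world's x, y, z in degrees, then the opening, from 0 (shut) to 1 (fully open). A call has 1 to 8 rows; each row is the pose to reach, as a shift and turn from the pose commanded when the call began; what a row does not reach only later rows make up. A row lasts 1/8 s, in which the tool goes at most 62.5 mm and 10.7 degrees, less where a joint would pass 70% of its speed; a pose out of reach is approached as far as the arm can. A call with a gripper value outside its range is refused whole. The fingers move at their own pace and stop on an object; "newtons" is the grip in N (left out, the last holds). Time passes only in rows, so rows that repeat a pose let the fingers close. It gives the time, the measured TCP pose, the force, the opening and the grip force at its end, in the units of the state.
- arm.observe(): the state, without advancing time (a new reading comes with each control period).
- arm.get_image(name): name is "scene" or "top"; returns a dict with "img" (420x560x3 uint8, red, green, blue), "depth" (420x560 float32, m along the optical axis (not along the pixel's ray), 0 where there is no reading), "fx", "fy", "cx", "cy" (pixels), "rvec" (rotation vector, rad) and "tvec" (3), from world to camera coordinates, as OpenCV has them. Camera axes: x right, y down, z forward; pixel columns grow to the right and rows downward; lengths in m; the calibration is good to about 2 mm. A picture is of the moment at which its call begins.
- arm.sign_off(): hands the job in; it is judged then, once.
The state is a dict: "clock": time; "joints": joint angles; "dq": joint speeds; "joint_efforts": joint torques, N m; "position": TCP position; "ee_rot": TCP orientation; "force": force on the tool from outside, world axes, zero at the start; "ft_torque": the same for the moment, N m; "width": opening from 0.0 (shut) to 1.0 (fully open); "gripper_force": force on a finger pad.
Only numpy, scipy, OpenCV 4.12 (cv2) and the standard library are available. Lean on these libraries where they do the work, as an engineer would, in place of code of your own. Each camera call takes 0.05 s, during which the arm holds its last target. There are 200 camera calls.

### The job

Fit the loose lid into the mouth of the small kitchen grinder, its two lugs going down through the two gaps until the lid's rim sits flush on the collar, then twist it clockwise (seen from above) against the spring to the pulse position: halfway to the lock, with the lid's bar pointing at the two round pips on the collar, and not on into the lock click. Hold it steady there for two seconds and finish still gripping it at that position, because the spring turns it back if you let go. Leave the other things on the worktop where they are.

Things in the scene. Friction and masses are not known exactly. Their poses are not given: they have to be found in the camera images.
- grinder: Small grinder base, fixed in place: round black housing, 122 mm across the foot, 80 mm high, steel collar on top 116 mm across. Origin: centre of its underside on the worktop; z up. Its x axis points at one of the two gaps for the lid's lugs, -x at the other. The lid may go in either way round (half a turn apart).
- mouth (a point): Centre of the mouth, 80 mm above the worktop, level with the tops of collar and ledge. The steel ledge inside the collar is 10 mm thick and leaves a 64 mm round hole; it has two gaps, at the grinder's +x and -x, 22 mm wide at the narrowest and reaching out to 47 mm from the axis, through which the lugs pass.
- entry_mark (a point): Middle of a long single ridge on the collar, at the grinder's +x, 52 mm from the axis (a like one at -x): the bar of the lid points at these when its lugs are in line with the gaps. A stop under the ledge lets the lid turn at most about 8 degrees anticlockwise from there.
- half_mark: The two round pips on the collar, 8 mm wide, 52 mm from the axis, 45 degrees clockwise (from above) of the entry ridges: pulse position. Origin on the grinder's axis, 79 mm up; its x axis points at one pip, -x at the other: the line along which the lid's bar must lie at the end.
- lock_mark (a point): Middle of a pair of short ridges on the collar, 90 degrees clockwise of the entry ridge, 52 mm from the axis (a like pair opposite): the lock. Sprung catches touch the lugs from about 60 degrees of lid turn and snap in behind them near 90 degrees (the lock click): do not go there.
- pulse_ring (a joint): Turn (rad) of the sprung ring under the ledge, 0 at rest, growing clockwise from above. The lugs meet it after about 0.12 rad of lid turn, then push it along, so it reads about 0.12 less than the lid's turn: 0.67 at the pulse position, 1.45 at the lock click. Its spring turns the lid back with 0.03 Nm at 0, 0.09 Nm at the pulse position.
- lid: Loose lid, about 0.11 to 0.23 kg, 58 mm high, standing upright on the worktop. Origin: centre of its underside; z up. From below: black spigot 60 mm across, 22 mm high, lower edge bevelled; steel flange 88 mm across, 22 to 30 mm up; bar handle on top along its x. Fully in, the flange rests on the ledge, the origin 58 mm above the grinder's.
- lid_lug (a point): Outer end of one lug, 39 mm from the lid's axis along its +x, 4.5 mm above its origin; the other is opposite, at -x. The steel lugs at the foot of the spigot are 14 mm wide and 9 mm high.
- lid_bar (a point): Middle of the lid's black bar handle, 44 mm above the lid's origin. The bar lies along the lid's x axis: 70 mm long, 12 mm thick, from 30 to 58 mm above the origin; grip it from above across its thickness (along the lid's y).
- tumbler: Clear drinking glass, 50 mm across, 58 mm high; it may stand in any of the three places that grinder, lid and glass share. Leave alone. Origin: on its underside, near the middle.
- honey_jar: Honey jar, 65 mm across, 95 mm high, leave alone. Origin: on its underside, near the middle.
- spice_jar: Spice jar, 42 mm across, 96 mm high, leave alone. Origin: on its underside, near the middle.
- salt_shaker: Salt shaker, 44 mm across, 90 mm high, leave alone. Origin: on its underside, near the middle.
- garlic: Garlic bulb, 58 mm across, 56 mm high, leave alone. Origin: on its underside, near the middle.
- matchbox: Matchbox, 37x56x16 mm, lying flat, leave alone. Origin: on its underside, near the middle.
- mug: Striped mug, 86 mm across with a handle, 90 mm high, leave alone. Origin: on its underside, near the middle.
There are look-alikes about, which are no part of the job. What is shaped like the lid but yellow is not meant.

How it is judged:
By the outcome, as a careful person would: the job done as asked, in the order asked, and still so for the second after the job is handed in, while the arm keeps its last pose, push and grip.
It also fails if it takes over 38 s, if anything falls off the work surface, if the arm or the gripper's body presses on something with over 40 N, if the wrist force passes 120 N, or if a joint passes its speed limit or range.

## Working session

There is one attempt and no reset: what is moved stays moved. The work goes in short steps, Python scripts to look and compute and a tool call to move; the robot and the scene stay as the last step left them, time stands still between calls to the robot, and variables do not carry over. Pictures are saved under pics/ and viewed, at most 10 in all, crops included, and the job is handed in when it is done.

Besides the shell and the picture viewer there is one more tool, called after ">>>" as a command line: name --argument value ..., lists and objects as JSON in quotes. jog_arm: Moves the arm, as the interface text tells. Its arguments: {"type":"object","properties":{"rows":{"type":"array","items":{"type":"array"}},"newtons":{"type":"number"}},"required":["rows"]}

```bash
mkdir -p pics; ls
python3 - <<'E'
from cell import arm
import cv2,numpy as np
for n in("scene","top"):
    d=arm.get_image(n); cv2.imwrite(f"pics/{n}1.png",d["img"][:,:,::-1]); np.savez(f"{n}1.npz",**d)
    print(n,d["fx"],d["cx"],d["cy"],d["rvec"],d["tvec"])
print(arm.observe())
E
```

```text
pics
scene 434.1049338859091 278.21848963521853 201.51966291957788 [ 2.15255368 -0.66119311  0.34121658] [-0.62577684  0.10523934  1.33206195]
top 430.3335979059634 279.1556937604946 205.13739597407056 [ 2.16327419 -2.14504261  0.16600691] [-0.26533312  0.57825384  1.15144702]
{'clock': 0.1, 'joints': array([ 1.1283928 ,  0.43516425,  0.02496059,  1.57399337, -0.0115899 ,
        1.13402076, -0.07509725]), 'dq': array([-0.0015244 , -0.00087377,  0.00041805, -0.00087756, -0.00014463,
       -0.00027081,  0.00021846]), 'joint_efforts': array([ 3.01117274e-03, -6.69126821e+01,  9.88060422e-01, -3.15148652e+01,
       -6.06011529e-02,  3.73859808e-02,  8.33006675e-05]), 'position': array([ 0.20811354, -0.58884364,  0.22602144]), 'ee_rot': array([-3.09500023e+00, -5.30884532e-01,  5.89348688e-04]), 'force': array([-0.73526372,  0.06578642, -0.77169263]), 'ft_torque': array([0.00355159, 0.00892743, 0.03196116]), 'gripper_force': 0.0, 'width': 0.998161533355559}
```

View pics/top1.png

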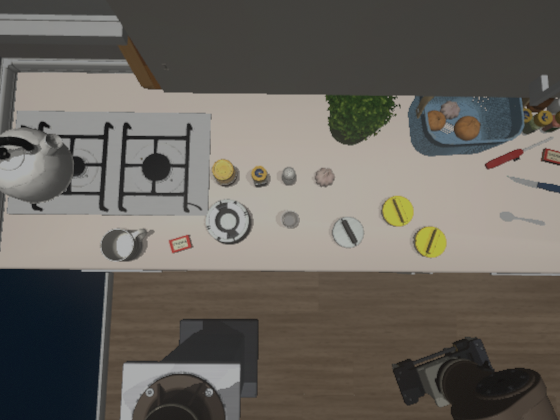

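View pics/scene1.png

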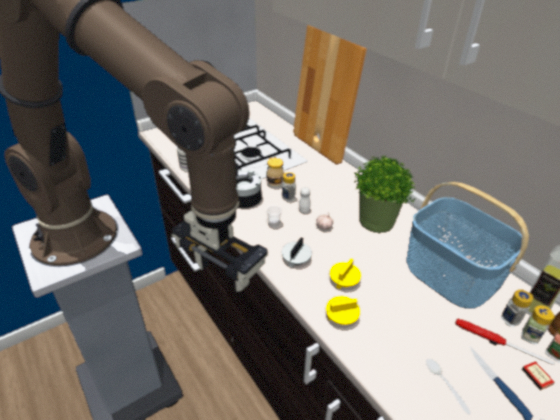

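The top view shows the grinder at about (228,221), the glass at (290,219), the lid (black bar) at (348,232), and yellow look-alikes at (398,211) and (431,242). I'll enlarge the grinder and lid.

```bash
cat > h.py <<'E'
import cv2,numpy as np
def load(n): return dict(np.load(n))
def at_z(d,u,v,z):
    "world point where pixel ray meets height z"
    R=cv2.Rodrigues(d["rvec"])[0]; C=-R.T@d["tvec"]
    r=R.T@np.array([(u-d["cx"])/d["fx"],(v-d["cy"])/d["fy"],1]); return C+r*(z-C[2])/r[2]
def crop(d,u,v,w,h,k): # pixel (U,V) in crop -> u+ (U+.5)/k-.5
    return cv2.resize(d["img"][v:v+h,u:u+w,::-1],None,fx=k,fy=k,interpolation=cv2.INTER_CUBIC)
E
python3 - <<'E'
from h import *
d=load("top1.npz")
cv2.imwrite("pics/c1.png",np.hstack([crop(d,203,196,50,50,8),crop(d,323,207,50,50,8)]))
for n,u,v,z in(("grinder",228,221,.08),("lid",348,232,.03)): print(n,at_z(d,u,v,z))
R=cv2.Rodrigues(d["rvec"])[0]; print(-R.T@d["tvec"])
E
```

```text
grinder [ 0.53112664 -0.12376365  0.08      ]
lid [ 0.50849806 -0.45294097  0.03      ]
[ 0.41257537 -0.24586621  1.22472069]
```

View pics/c1.png

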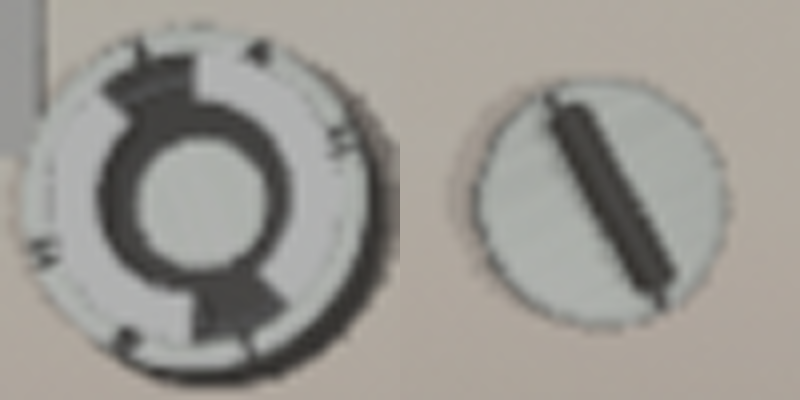

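The left crop shows the entry ridges at (141,48)/(249,345), the pips at (260,52)/(126,340) and the locks at (340,138)/(43,252). On the right, the lid's rim marks are at (552,97)/(660,305), and its flange spans 475..728 by 75..327.

Run:
```python
from h import *
d=load("top1.npz")
def P(U,V,z):
    o=(203,196) if U<400 else (323,207); U=U%400
    return at_z(d,o[0]+(U+.5)/8-.5,o[1]+(V+.5)/8-.5,z)
def pr(n,a,b,z):
    a,b=P(*a,z),P(*b,z); v=a-b
    print(n,"c",((a+b)/2).round(4),"len",np.hypot(*v[:2]).round(4),"ang",np.degrees(np.arctan2(v[1],v[0])).round(1))
pr("entry",(141,48),(249,345),.081);pr("pip",(260,52),(126,340),.081);pr("lock",(340,138),(43,252),.081)
pr("lidmark",(552,97),(660,305),.03);pr("lidbar",(570,108),(655,287),.058)
pr("fl h",(475,201),(728,201),.03);pr("fl v",(601,75),(601,327),.03)
# depth cross-check: lid flange points
R=cv2.Rodrigues(d["rvec"])[0];C=-R.T@d["tvec"]
D=d["depth"];v,u=np.mgrid[190:260,200:390];z=D[190:260,200:390]
X=np.stack([(u-d["cx"])/d["fx"]*z,(v-d["cy"])/d["fy"]*z,z],-1)@R+C
for n,c,r,lo,hi in(("flange",(.508,-.453),.055,.022,.04),("bar",(.508,-.453),.055,.05,.07),("collar",(.531,-.12),.075,.07,.09)):
    m=(np.hypot(X[...,0]-c[0],X[...,1]-c[1])<r)&(X[...,2]>lo)&(X[...,2]<hi)
    p=X[m];q=p[:,:2].astype(np.float32);print(n,len(p),cv2.minEnclosingCircle(q),np.median(p[:,2]),cv2.minAreaRect(q))
from cell import arm;from scipy.spatial.transform import Rotation as Ro
print(Ro.from_rotvec(arm.observe()["ee_rot"]).as_matrix().round(3))
```

```text
entry c [ 0.5336 -0.1209  0.081 ] len 0.1064 ang 21.2
pip c [ 0.5338 -0.1204  0.081 ] len 0.1057 ang -23.5
lock c [ 0.5339 -0.1199  0.081 ] len 0.1054 ang -68.2
lidmark c [ 0.5095 -0.4538  0.03  ] len 0.081 ang 26.9
lidbar c [ 0.5084 -0.4511  0.058 ] len 0.0669 ang 24.8
fl h c [ 0.5094 -0.4523  0.03  ] len 0.0883 ang 90.5
fl v c [ 0.5096 -0.4521  0.03  ] len 0.0879 ang -0.9
flange 636 ((0.5081452131271362, -0.4534910023212433), 0.04413808882236481) 0.030260318824067656 ((0.5089396238327026, -0.4531058073043823), (0.08429065346717834, 0.08476461470127106), 0.50827956199646)
bar 116 ((0.5087327361106873, -0.4541599154472351), 0.03463619947433472) 0.05756657699599266 ((0.5084924101829529, -0.45361751317977905), (0.06898976862430573, 0.012671162374317646), 27.76838493347168)
collar 895 ((0.5325156450271606, -0.12094338983297348), 0.05807294696569443) 0.07974676191922336 ((0.5316190123558044, -0.12111639976501465), (0.1129276305437088, 0.11256217211484909), 2.3853626251220703)
[[ 0.943  0.333 -0.001]
 [ 0.333 -0.943  0.001]
 [-0.    -0.001 -1.   ]]
```

>>> jog_arm --rows '[[[5,2.3,-1.6],[0,0,1],0.5],[[10,4.5,-3],[0,0,2],0.5],[[15,6.8,-5],[0,0,4],0.5],[[20,9,-6.4],[0,0,5],0.5],[[25,11.3,-8],[0,0,6],0.5],[[30.1,13.6,-9.6],[0,0,7],0.5],[[30.1,13.6,-9.6],[0,0,7],0.5],[[30.1,13.6,-9.6],[0,0,7],0.5]]' --newtons 30

```text
clock: 1.1
position: [0.5087, -0.4533, 0.1301]
ee_rot: [-3.058, -0.719, 0.002]
force: [-0.6, -1.2, -0.6]
width: 0.497
gripper_force: 0.0
```

>>> jog_arm --rows '[[[0,0,-4],[0,0,0],0.5],[[0,0,-7.5],[0,0,0],0.5],[[0,0,-9.5],[0,0,0],0.5],[[0,0,-9.5],[0,0,0],0.5],[[0,0,-9.5],[0,0,0],0],[[0,0,-9.5],[0,0,0],0],[[0,0,-9.5],[0,0,0],0],[[0,0,-9.5],[0,0,0],0]]' --newtons 40

```text
clock: 2.1
position: [0.5096, -0.4536, 0.0363]
ee_rot: [3.057, 0.719, 0.001]
force: [0.1, -0.2, 1.9]
width: 0.13
gripper_force: 40.0
```

>>> jog_arm --rows '[[[0,0,4],[0,0,0],0],[[0,0,9],[0,0,0],0],[[0,2,13],[0,0,0],0],[[0.5,7,13],[0,0,-1],0],[[1,12,13],[0,0,-2],0],[[1.5,17,13],[0,0,-3],0],[[2,22,13],[0,0,-4],0],[[2.1,26,13],[0,0,-5],0]]'

```text
clock: 3.1
position: [0.5304, -0.1907, 0.1659]
ee_rot: [-3.086, -0.587, -0.0]
force: [0.0, 0.4, -1.2]
width: 0.127
gripper_force: 40.0
```

>>> jog_arm --rows '[[[0.1,4,0],[0,0,0],0],[[0.3,7.2,0],[0,0,0],0],[[0.3,7.2,0],[0,0,0],0],[[0.3,7.2,0],[0,0,0],0]]'

```text
clock: 3.6
position: [0.5331, -0.1219, 0.1658]
ee_rot: [3.086, 0.585, -0.0]
force: [-0.3, 0.1, -1.5]
width: 0.124
gripper_force: 40.0
```

Run:
```python
from cell import arm
from h import *
for n in("scene","top"):
    d=arm.get_image(n); np.savez(f"{n}2.npz",**d)
    if n=="top": a=crop(d,195,180,66,66,6)
    else: b=crop(d,200,140,66,66,6)
cv2.imwrite("pics/c2.png",np.hstack([a,b]))
o=arm.observe();print(o["position"],o["ee_rot"],o["force"],o["joints"].round(2))
```

```text
[ 0.53309643 -0.12259576  0.1656955 ] [ 3.08661166e+00  5.82227424e-01 -4.28307151e-04] [-1.24635211 -0.77843151 -1.46545018] [ 0.21  0.37 -0.11  1.83  0.05  0.93 -1.12]
```

View pics/c2.png

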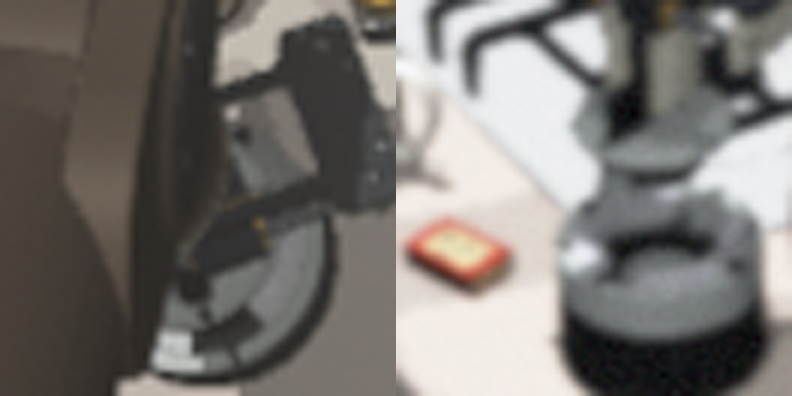

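The lid is held level over the mouth: the right panel shows it just above the collar, at about (655,150) with the mouth at (665,250). Next I lower it gently.

>>> jog_arm --rows '[[[0,0.1,-2],[0,0,0],0],[[0,0.1,-4],[0,0,0],0],[[0,0.1,-4.6],[0,0,0],0],[[0,0.1,-5.1],[0,0,0],0],[[0,0.1,-5.4],[0,0,0],0],[[0,0.1,-5.4],[0,0,0],0]]'

```text
clock: 4.45
position: [0.5334, -0.1204, 0.112]
ee_rot: [3.086, 0.585, 0.0]
force: [-0.2, -0.6, -1.7]
width: 0.123
gripper_force: 40.0
```

>>> jog_arm --rows '[[[0,0,-0.4],[0,0,0],0],[[0,0,-0.8],[0,0,0],0],[[0,0,-1.1],[0,0,0],0],[[0,0,-1.4],[0,0,0],0],[[0,0,-1.6],[0,0,0],0],[[0,0,-1.6],[0,0,0],0]]'

```text
clock: 5.2
position: [0.5332, -0.1203, 0.0956]
ee_rot: [-3.087, -0.585, 0.0]
force: [1.0, 0.3, -1.4]
width: 0.127
gripper_force: 40.0
```

>>> jog_arm --rows '[[[0,0,-0.1],[0,0,0],0],[[0,0,-0.2],[0,0,0],0],[[0,0,-0.3],[0,0,0],0],[[0,0,-0.3],[0,0,0],0]]'

```text
clock: 5.7
position: [0.5334, -0.1203, 0.0942]
ee_rot: [3.086, 0.585, 0.001]
force: [-5.8, 1.3, 15.1]
width: 0.125
gripper_force: 40.0
```

>>> jog_arm --rows '[[[0,0,0.05],[0,0,-4],0],[[0,0,0.05],[0,0,-10],0],[[0,0,0.05],[0,0,-17],0],[[0,0,0.05],[0,0,-24],0],[[0,0,0.05],[0,0,-31],0],[[0,0,0.05],[0,0,-37],0],[[0,0,0.05],[0,0,-42],0],[[0,0,0.05],[0,0,-45],0]]' --newtons 50

```text
clock: 6.7
position: [0.5342, -0.1216, 0.0942]
ee_rot: [3.074, -0.644, 0.004]
force: [-0.7, -4.5, 5.5]
width: 0.127
gripper_force: 50.0
```

>>> jog_arm --rows '[[[0,0,0],[0,0,0],0],[[0,0,0],[0,0,0],0]]'

```text
clock: 6.95
position: [0.5342, -0.1216, 0.0942]
ee_rot: [3.074, -0.642, 0.004]
force: [-0.5, -3.5, 6.7]
width: 0.124
gripper_force: 50.0
```

Run:
```python
from cell import arm
from h import *
a=crop(arm.get_image("top"),203,190,60,60,6);b=crop(arm.get_image("scene"),220,155,60,60,6)
cv2.imwrite("pics/c3.png",np.hstack([a,b]))
o=arm.observe();r=o["ee_rot"];print(o["position"],2*np.degrees(np.arctan(r[1]/r[0])),r,o["force"],o["ft_torque"],o["joints"].round(2))
```

```text
[ 0.53417026 -0.12157191  0.09422697] -23.58372422262319 [ 3.07433479 -0.6418063   0.00381667] [-0.15559868 -4.38451425  5.38794817] [-0.60479007  0.19126832  0.04434694] [ 0.05  0.46  0.1   1.92 -0.06  0.76 -1.79]
```

View pics/c3.png

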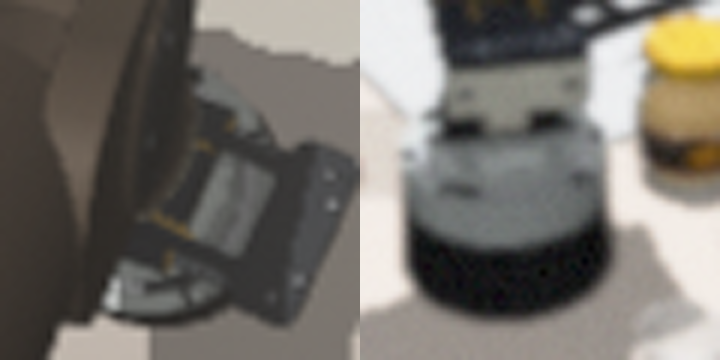

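The lid sits flush (right panel) and the tool reads -23.6°, against pips at -23.5°. I'll hold it there for over two seconds.

>>> jog_arm --rows '[[[0,0,0],[0,0,0],0],[[0,0,0],[0,0,0],0],[[0,0,0],[0,0,0],0],[[0,0,0],[0,0,0],0],[[0,0,0],[0,0,0],0],[[0,0,0],[0,0,0],0],[[0,0,0],[0,0,0],0],[[0,0,0],[0,0,0],0]]'

```text
clock: 8.05
position: [0.5342, -0.1216, 0.0942]
ee_rot: [3.074, -0.642, 0.004]
force: [-0.5, -4.0, 6.0]
width: 0.128
gripper_force: 50.0
```

>>> jog_arm --rows '[[[0,0,0],[0,0,0],0],[[0,0,0],[0,0,0],0],[[0,0,0],[0,0,0],0],[[0,0,0],[0,0,0],0],[[0,0,0],[0,0,0],0],[[0,0,0],[0,0,0],0],[[0,0,0],[0,0,0],0],[[0,0,0],[0,0,0],0]]'

```text
clock: 9.05
position: [0.5342, -0.1216, 0.0942]
ee_rot: [3.074, -0.642, 0.004]
force: [-0.9, -3.7, 6.0]
width: 0.127
gripper_force: 50.0
```

>>> jog_arm --rows '[[[0,0,0],[0,0,0],0],[[0,0,0],[0,0,0],0],[[0,0,0],[0,0,0],0],[[0,0,0],[0,0,0],0]]'

```text
clock: 9.55
position: [0.5342, -0.1216, 0.0942]
ee_rot: [3.074, -0.642, 0.004]
force: [-1.0, -3.2, 5.8]
width: 0.128
gripper_force: 50.0
```

```bash
python3 -c "
from cell import arm
o=arm.observe();print(o['clock'],o['position'],o['ee_rot'],o['gripper_force']);print(arm.sign_off())"
```

```text
9.55 [ 0.53416996 -0.12158833  0.094217  ] [ 3.07434549 -0.6418933   0.00384482] 50.002827644348145
the job is handed in; nothing more can be done
None
```

The lid is seated flush in the grinder and turned 45° clockwise to the pulse position, going by the tool angle because the gripper hid the bar and pips; I held it there for over two seconds and handed the job in at 9.55 s, still gripping it.

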